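Load the analyser carrier with the sample bottles in the order of the bench rack

ROBOT

A 6-joint arm with a two-finger parallel gripper is mounted at the origin on the work surface. World frame = base frame: x ahead of the robot, y to its left, z up, the work surface at z = 0. Lengths are in m, angles in rad, forces in N, time in s.
With the tool pointing down it reaches from about 0.35 to 1 m from the base axis. Payload 7.1 kg.
Tool frame: the origin (TCP) lies at the very end of the fingers, on their centre line; the grasp point (between the pads) lies 19 mm behind it; z points along the fingers, y is the line along which they close (so a half turn about z gives the same grasp; the last joint's range is limited). The gripper opens to 85 mm and grips with 20 to 120 N. Pads are 22 mm wide; open, the fingers measure 114 mm over their backs; the gripper's body (76 mm by 85 mm) begins 54 mm behind the grasp point. The pads swing forward as they close: fully open they stand 13 mm farther back than shut.
Start: joints at [1.199, 0.423, 1.63, -0, 1.089, -0.019], TCP at [0.216, 0.586, 0.197] pointing down, gripper open.
Joint ranges: [-3, 3], [-0.9, 2.11], [0.09, 2.58], [-1.31, 4.45], [0.11, 2.69], [-2.54, 2.54]. Speed limits (rad/s): [2.39, 2.39, 3.01, 3.14, 3.14, 3.14].

INTERFACE

Orientations are given as a unit quaternion [w, x, y, z].
In Python, from cell import r gives the robot as it stands. The module is installed in compiled form; this text tells all that it offers.
- The arm moves only by the tool send_rows, never from a script. Its argument "deltas" is a list of rows, each a list of 6 numbers: the shift along the tool's x, y, z in cm, then the turn, a rotation vector about the tool's x, y, z in degrees. A call has 1 to 12 rows; each row is the pose to reach, as a shift and turn from the pose commanded when the call began, along the tool's axes at that moment; what a row does not reach only later rows make up. A row lasts 1/12 s, in which the tool goes at most 41.7 mm and 7.16 degrees, less where a joint would pass 70% of its speed; a pose out of reach is approached as far as the arm can. A call with a gripper value outside its range is refused whole. "gripper" is the closure, from 0 (fully open) to 1 (shut), set as the call begins (left out, the last holds). The fingers move at their own pace and stop on an object; the grip force is fixed at half the most. Time passes only in rows, so rows that repeat a pose let the fingers close. It gives the time, the measured TCP pose, the force, the opening and the grip force at its end, in the units of the state.
- r.sense(): the state, without advancing time (a new reading comes with each control period).
- r.capture(name): name is "side" or "top"; returns a dict with "pixels" (384x512x3 uint8, blue, green, red), "fx", "fy", "cx", "cy" (pixels), "k1" (the pictures are not rectified: a ray, as slopes to the right and down, at radius r is drawn at 1 + k1 r^2 times it, then the intrinsics apply), "rvec" (rotation vector, rad) and "tvec" (3), from world to camera coordinates, as OpenCV has them. Camera axes: x right, y down, z forward; pixel columns grow to the right and rows downward; lengths in m; the calibration is good to about 2 mm. A picture is of the moment at which its call begins. There is no depth.
- r.close_job(): hands the job in; it is judged then, once.
The state is a dict: "time_s": time; "qpos": joint angles; "qvel": joint speeds; "effort": joint torques, N m; "tcp_pos": TCP position; "ee_rot": TCP orientation; "force": force on the tool from outside, world axes, zero at the start; "ft_torque": the same for the moment, N m; "grip_width": finger opening in m; "finger_force": force on a finger pad.
Only numpy, scipy, OpenCV 4.12 (cv2) and the standard library are available. Lean on these libraries where they do the work, as an engineer would, in place of code of your own. Each camera call takes 0.05 s, during which the arm holds its last target. There are 200 camera calls.

TASK

Move the four sample bottles from the white bench rack into the grey analyser carrier, keeping their order: the bottle next to the bench rack's black end goes into the carrier's place next to its own black end, and so on down the row (each bottle's slide, with an end in its cap colour, stays in front of the place it came from). Set each bottle down, without dropping it or tipping it over, so that it stands upright on the floor of its own place, and let go of it.

Things in the scene. Friction and masses are not known exactly. Their poses are not given: they have to be found in the camera images.
- red_bottle: Sample bottle with red screw cap: loose, upright, flat-bottomed; round white body 28 mm across, 70 mm tall, then the cap, 31 to 33 mm across, 18 mm tall (88 mm in all); 35 to 65 g. Origin: centre of its underside; z up its axis; its yaw means nothing. It starts in one of bench_rack's four places, up to 5 mm off centre. Grip it across body or cap.
- blue_bottle: Sample bottle with blue screw cap: loose, upright, flat-bottomed; round white body 28 mm across, 70 mm tall, then the cap, 31 to 33 mm across, 18 mm tall (88 mm in all); 35 to 65 g. Origin: centre of its underside; z up its axis; its yaw means nothing. It starts in one of bench_rack's four places, up to 5 mm off centre. Grip it across body or cap.
- yellow_bottle: Sample bottle with yellow screw cap: loose, upright, flat-bottomed; round white body 28 mm across, 70 mm tall, then the cap, 31 to 33 mm across, 18 mm tall (88 mm in all); 35 to 65 g. Origin: centre of its underside; z up its axis; its yaw means nothing. It starts in one of bench_rack's four places, up to 5 mm off centre. Grip it across body or cap.
- green_bottle: Sample bottle with green screw cap: loose, upright, flat-bottomed; round white body 28 mm across, 70 mm tall, then the cap, 31 to 33 mm across, 18 mm tall (88 mm in all); 35 to 65 g. Origin: centre of its underside; z up its axis; its yaw means nothing. It starts in one of bench_rack's four places, up to 5 mm off centre. Grip it across body or cap.
- red_slide: Microscope slide of the red-capped sample: pale glass, 76 x 26 x 2 mm, red at the end next to the bench rack. Fixed, flat in a cardboard tray (100 x 210 mm, 10 mm high) along the robot's side of bench_rack, in front of its bottle's starting place. Origin: centre of its underside, 6 mm above the worktop; x along its length; the place's centre is 89 mm along +x.
- blue_slide: Microscope slide of the blue-capped sample: pale glass, 76 x 26 x 2 mm, blue at the end next to the bench rack. Fixed, flat in a cardboard tray (100 x 210 mm, 10 mm high) along the robot's side of bench_rack, in front of its bottle's starting place. Origin: centre of its underside, 6 mm above the worktop; x along its length; the place's centre is 89 mm along +x.
- yellow_slide: Microscope slide of the yellow-capped sample: pale glass, 76 x 26 x 2 mm, yellow at the end next to the bench rack. Fixed, flat in a cardboard tray (100 x 210 mm, 10 mm high) along the robot's side of bench_rack, in front of its bottle's starting place. Origin: centre of its underside, 6 mm above the worktop; x along its length; the place's centre is 89 mm along +x.
- green_slide: Microscope slide of the green-capped sample: pale glass, 76 x 26 x 2 mm, green at the end next to the bench rack. Fixed, flat in a cardboard tray (100 x 210 mm, 10 mm high) along the robot's side of bench_rack, in front of its bottle's starting place. Origin: centre of its underside, 6 mm above the worktop; x along its length; the place's centre is 89 mm along +x.
- bench_rack: White two-tier rack, fixed, holding the bottles at the start, left or right of the carrier; yaw within 0.45 rad. Four 42 x 42 mm open-topped places in a row along y, centres x = 0, y = +72, +24, -24, -72 mm; walls 6 mm thick, floor 6 mm and rims 36 mm above the worktop. Black block at the +y end (22 mm long, 44 mm high). Overall 54 mm in x, y -99 to +121 mm. Origin: on the worktop, mid-row.
- carrier: Grey solid-walled analyser carrier, fixed, empty at the start, turned any way round (yaw -3.14 to 3.14). Four 42 x 42 mm open-topped places in a row along y, centres x = 0, y = +72, +24, -24, -72 mm; walls 6 mm thick, floor 6 mm and rims 36 mm above the worktop. Black block at the +y end (22 mm long, 44 mm high). Overall 54 mm in x, y -99 to +121 mm. Origin: on the worktop, mid-row.

How it is judged:
At the end, for the whole second after the job is handed in: Each bottle stands released, at rest and upright (0.12 rad) in the carrier's place of the same number, from the black end, as the bench-rack place it came from: within 12 mm of its centre along and across the row, underside within 4 mm of its floor (((y of red_slide in the frame of bench_rack between 0.057 and 0.087 m and y of red_bottle in the frame of carrier between 0.06 and 0.084 m) or (y of red_slide in the frame of bench_rack between 0.009 and 0.039 m and y of red_bottle in the frame of carrier between 0.012 and 0.036 m) or (y of red_slide in the frame of bench_rack between -0.039 and -0.009 m and y of red_bottle in the frame of carrier between -0.036 and -0.012 m) or (y of red_slide in the frame of bench_rack between -0.087 and -0.057 m and y of red_bottle in the frame of carrier between -0.084 and -0.06 m)) and x of red_bottle in the frame of carrier between -0.012 and 0.012 m and z of red_bottle in the frame of carrier between 0.002 and 0.01 m and angle between each of red_bottle, blue_bottle, yellow_bottle, green_bottle's own z axis and vertical below 0.12 rad and linear speed of each of red_bottle, blue_bottle, yellow_bottle, green_bottle below 0.02 m/s and ((y of blue_slide in the frame of bench_rack between 0.057 and 0.087 m and y of blue_bottle in the frame of carrier between 0.06 and 0.084 m) or (y of blue_slide in the frame of bench_rack between 0.009 and 0.039 m and y of blue_bottle in the frame of carrier between 0.012 and 0.036 m) or (y of blue_slide in the frame of bench_rack between -0.039 and -0.009 m and y of blue_bottle in the frame of carrier between -0.036 and -0.012 m) or (y of blue_slide in the frame of bench_rack between -0.087 and -0.057 m and y of blue_bottle in the frame of carrier between -0.084 and -0.06 m)) and x of blue_bottle in the frame of carrier between -0.012 and 0.012 m and z of blue_bottle in the frame of carrier between 0.002 and 0.01 m and ((y of yellow_slide in the frame of bench_rack between 0.057 and 0.087 m and y of yellow_bottle in the frame of carrier between 0.06 and 0.084 m) or (y of yellow_slide in the frame of bench_rack between 0.009 and 0.039 m and y of yellow_bottle in the frame of carrier between 0.012 and 0.036 m) or (y of yellow_slide in the frame of bench_rack between -0.039 and -0.009 m and y of yellow_bottle in the frame of carrier between -0.036 and -0.012 m) or (y of yellow_slide in the frame of bench_rack between -0.087 and -0.057 m and y of yellow_bottle in the frame of carrier between -0.084 and -0.06 m)) and x of yellow_bottle in the frame of carrier between -0.012 and 0.012 m and z of yellow_bottle in the frame of carrier between 0.002 and 0.01 m and ((y of green_slide in the frame of bench_rack between 0.057 and 0.087 m and y of green_bottle in the frame of carrier between 0.06 and 0.084 m) or (y of green_slide in the frame of bench_rack between 0.009 and 0.039 m and y of green_bottle in the frame of carrier between 0.012 and 0.036 m) or (y of green_slide in the frame of bench_rack between -0.039 and -0.009 m and y of green_bottle in the frame of carrier between -0.036 and -0.012 m) or (y of green_slide in the frame of bench_rack between -0.087 and -0.057 m and y of green_bottle in the frame of carrier between -0.084 and -0.06 m)) and x of green_bottle in the frame of carrier between -0.012 and 0.012 m and z of green_bottle in the frame of carrier between 0.002 and 0.01 m); the robot touches nothing.
It fails at once if a bottle is dropped (falls freely faster than 0.75 m/s, from some 30 mm or more) ((linear speed of red_bottle above 0.75 m/s and contact force between red_bottle and anything else below 0.02 N) or (linear speed of blue_bottle above 0.75 m/s and contact force between blue_bottle and anything else below 0.02 N) or (linear speed of yellow_bottle above 0.75 m/s and contact force between yellow_bottle and anything else below 0.02 N) or (linear speed of green_bottle above 0.75 m/s and contact force between green_bottle and anything else below 0.02 N)).
It fails at once if a bottle is tipped over (more than 0.7 rad from upright) (angle between any of red_bottle, blue_bottle, yellow_bottle, green_bottle's own z axis and vertical above 0.7 rad).
It also fails if it takes over 122 s, if anything falls off the work surface, if the arm or the gripper's body presses on something with over 40 N, if the wrist force passes 120 N, or if a joint passes its speed limit or range.

## Working session

There is one attempt and no reset: what is moved stays moved. The work goes in short steps, Python scripts to look and compute and a tool call to move; the robot and the scene stay as the last step left them, time stands still between calls to the robot, and variables do not carry over. Pictures are saved under pics/ and viewed, at most 14 in all, crops included, and the job is handed in when it is done.

Besides the shell and the picture viewer there is one more tool, called after "Call:" as name(argument=value, ...) on one line, values as JSON. send_rows: Moves the arm, as the interface text tells. Its arguments: {"type":"object","properties":{"deltas":{"type":"array"},"gripper":{"type":"number"}},"required":["deltas"]}

```bash
mkdir -p pics; cat > h.py <<'E'
import numpy as np, cv2, json
from scipy.spatial.transform import Rotation as R
def snap(r,name,fn):
    c=r.capture(name); cv2.imwrite('pics/'+fn+'.png',c['pixels'])
    np.savez('pics/'+fn+'.npz',**{k:np.array(v) for k,v in c.items()}); return c
def load(fn): return dict(np.load('pics/'+fn+'.npz'))
def cam(c):
    K=np.array([[c['fx'],0,c['cx']],[0,c['fy'],c['cy']],[0,0,1]],float)
    return K,np.array([float(c['k1']),0,0,0,0])
def pix(c,P):
    K,d=cam(c); return cv2.projectPoints(np.array(P,float).reshape(-1,3),c['rvec'],c['tvec'],K,d)[0].reshape(-1,2)
def world(c,uv,z):
    K,d=cam(c); n=cv2.undistortPoints(np.array(uv,float).reshape(-1,1,2),K,d).reshape(-1,2)
    M=cv2.Rodrigues(c['rvec'])[0]; o=-M.T@c['tvec'].ravel()
    D=np.c_[n,np.ones(len(n))]@M; return o+D*((z-o[2])/D[:,2])[:,None]
E
python3 - <<'E'
from cell import r
from h import *
print(r.sense())
for n in('side','top'):
    c=snap(r,n,n+'0'); print(n,c['fx'],c['k1'],-cv2.Rodrigues(np.array(c['rvec']))[0].T@np.ravel(c['tvec']))
a=[cv2.resize(cv2.imread(f'pics/{n}0.png'),(800,600),interpolation=cv2.INTER_CUBIC) for n in('side','top')]
for n,i in zip(('side','top'),a): cv2.imwrite(f'pics/{n}0b.png',i)
E
```

```text
{'time_s': 0.0, 'qpos': array([ 1.19901486e+00,  4.23850496e-01,  1.63066288e+00,  2.25094807e-05,
        1.08861532e+00, -1.89847514e-02]), 'qvel': array([ 0.00126422, -0.00100858, -0.0003678 , -0.00121512, -0.00066989,
       -0.00041859]), 'effort': array([-5.23551047e-03, -5.57385814e+01, -2.81737179e+01, -2.16388694e-04,
        7.27216233e-03, -1.07680137e-06]), 'tcp_pos': array([0.21569904, 0.5859723 , 0.19595036]), 'ee_rot': array([-1.58883242e-04,  1.75490058e-01,  9.84480904e-01, -7.51472765e-04]), 'force': array([ 0.47972956, -0.55090765, -0.39516946]), 'ft_torque': array([ 0.02980605, -0.00513144, -0.02632219]), 'finger_force': 0.0, 'grip_width': 0.08542711843707372}
side 348.77610346492855 0.03600017319516757 [ 0.06320999 -0.62935722  0.47239131]
top 387.1404972490019 0.033302082480492386 [ 0.3500967  -0.02067727  1.02012894]
```

View pics/side0b.png

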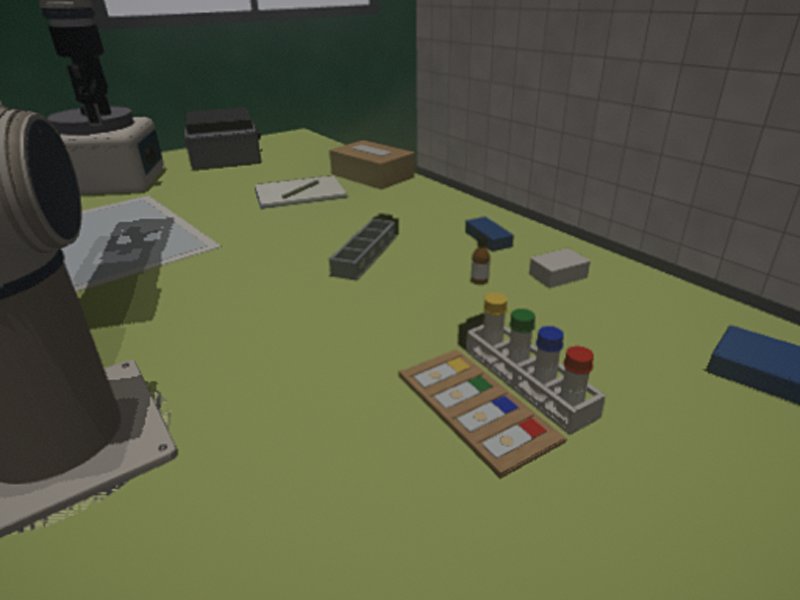

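View pics/top0b.png

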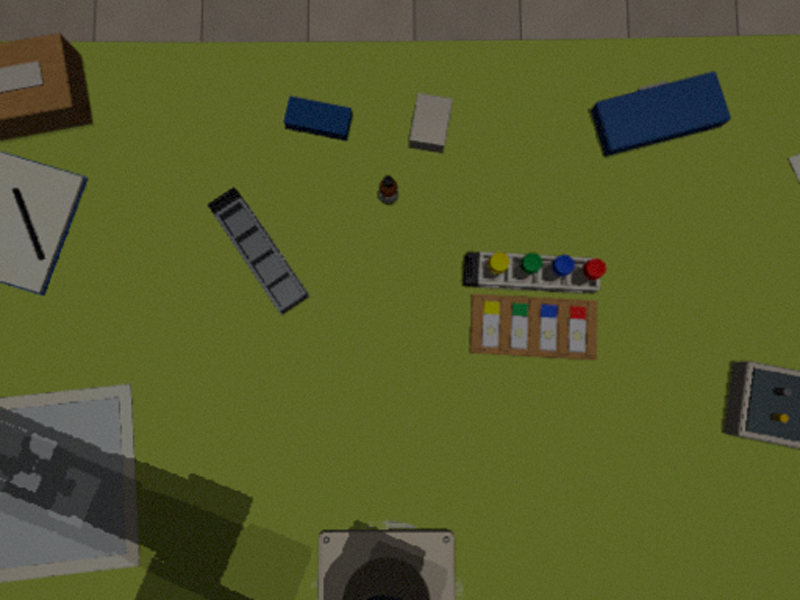

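The side view shows the rack's black end at (470,330), then yellow, green, blue and red, with slides in the same order. In the top view the carrier runs from its black end (226,200) to (295,300), and the bench rack from (472,268) to (601,275). I'll enlarge both.

```bash
python3 - <<'E'
import cv2,numpy as np
i=cv2.imread('pics/top0.png'); i=cv2.convertScaleAbs(i,alpha=1.6)
a=cv2.resize(i[115:210,125:205],None,fx=5,fy=5,interpolation=cv2.INTER_CUBIC)
b=cv2.resize(i[145:240,298:393],None,fx=4,fy=4,interpolation=cv2.INTER_CUBIC)
o=np.zeros((475,790,3),np.uint8);o[:,:400]=a;o[:380,405:785]=b
cv2.imwrite('pics/crop0.png',o)
E
```

```text
(no output)
```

View pics/crop0.png

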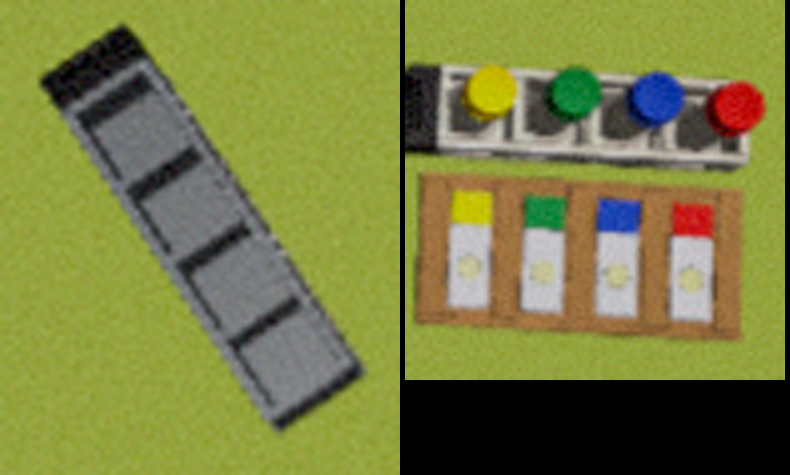

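The carrier's rim corners lie at about (70,110), (150,62), (272,420) and (360,362) in the crop, with its black block at (42,80)-(125,27). Cap centres in the crop: yellow (491,91), green (575,94), blue (657,98), red (736,108). Rack rim corners: (443,68), (443,150) and (747,160).

```bash
cat > fit.py <<'E'
from h import *
from scipy.optimize import least_squares
c=load('top0')
A=lambda p:(np.array(p,float)+.5)/5-.5+[125,115]
B=lambda p:(np.array(p,float)-[405,0]+.5)/4-.5+[298,145]
def T(q,P): 
    P=np.array(P,float); s,k=np.sin(q[2]),np.cos(q[2])
    return np.c_[q[0]+k*P[:,0]-s*P[:,1],q[1]+s*P[:,0]+k*P[:,1],P[:,2]]
def fit(mod,uv,q0):
    f=lambda q:(pix(c,T(q,mod))-uv).ravel()
    s=least_squares(f,q0); print(s.x.round(4),f(s.x).round(1)); return s.x
ca=fit([[-.027,.099,.036],[.027,.099,.036],[-.027,-.099,.036],[.027,-.099,.036],[-.027,.121,.044],[.027,.121,.044]],
  A([[70,110],[150,62],[272,420],[360,362],[42,80],[125,27]]),[.5,.2,.6])
ra=fit([[.027,.099,.036],[-.027,.099,.036],[-.027,-.099,.036],[-.094+.005-.038,.072,.008],[-.089-.038,.024,.008],[-.089-.038,-.024,.008],[-.089-.038,-.072,.008]],
  B([[443,68],[443,150],[747,160],[469,308],[543,311],[616,315],[690,320]]),[.5,-.2,0])
P=[[0,y,0] for y in(.072,.024,-.024,-.072)]
print('car',T(ca,P)[:,:2].round(4).tolist());print('rack',T(ra,P)[:,:2].round(4).tolist())
b=world(c,B([[491,91],[575,94],[657,98],[736,108]]),.088);print('caps z88',b[:,:2].round(4).tolist())
E
python3 fit.py
```

```text
[ 0.5564  0.2032 -0.9696] [-0.9  1.   0.5 -0.9  0.7  1.2  0.6  0.9 -0.9 -0.7  0.1 -1.6]
[ 0.5268 -0.2545 -0.0511] [-0.5 -0.6 -1.1 -0.4  0.6  0.6  0.1  0.1  0.1  0.2  0.4  0.1  0.5 -0.2]
car [[0.6157, 0.244], [0.5761, 0.2168], [0.5366, 0.1897], [0.497, 0.1625]]
rack [[0.5305, -0.1826], [0.528, -0.2305], [0.5256, -0.2785], [0.5231, -0.3264]]
caps z88 [[0.532, -0.1799], [0.5298, -0.2309], [0.5271, -0.2804], [0.5206, -0.3278]]
```

```bash
cat >> fit.py <<'E'
def overlay(ca,ra,fn):
    i=cv2.convertScaleAbs(cv2.imread('pics/top0.png'),alpha=1.6); S=6
    out=[]
    for q,(u0,u1,v0,v1) in((ca,(128,200,115,207)),(ra,(294,392,150,200))):
        im=cv2.resize(i[v0:v1,u0:u1],None,fx=S,fy=S,interpolation=cv2.INTER_CUBIC)
        def poly(P,col):
            p=(pix(c,T(q,P))-[u0,v0]+.5)*S-.5
            cv2.polylines(im,[np.round(p).astype(int)],True,col,1,cv2.LINE_AA)
        poly([[-.027,-.099,.036],[.027,-.099,.036],[.027,.099,.036],[-.027,.099,.036]],(0,0,255))
        poly([[-.027,.121,.044],[.027,.121,.044],[.027,.099,.044],[-.027,.099,.044]],(255,255,0))
        for y in(.072,.024,-.024,-.072):
            poly([[a*.021,y+b*.021,.036] for a,b in((1,1),(1,-1),(-1,-1),(-1,1))],(0,255,255))
        out.append(im)
    o=np.zeros((out[0].shape[0]+0,800,3),np.uint8)
    a,b=out; o[:a.shape[0],:a.shape[1]]=a; b=b[:,:800-a.shape[1]] if 0 else cv2.resize(b,(800-a.shape[1],b.shape[0]*(800-a.shape[1])//b.shape[1]))
    o[:b.shape[0],a.shape[1]:]=b; cv2.imwrite(fn,o)
if __name__=='__main__': overlay(ca,ra,'pics/ov0.png')
E
python3 fit.py >/dev/null
```

```text
(no output)
```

View pics/ov0.png

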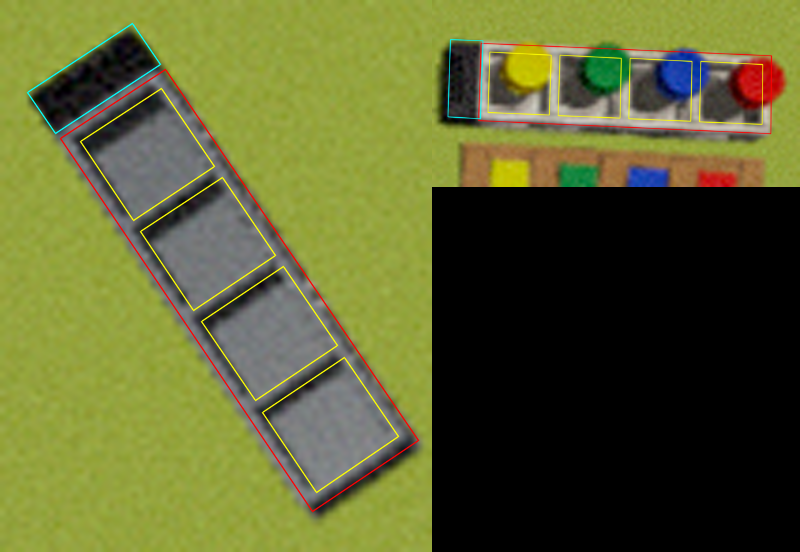

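The overlay shows both models on the pictures to about 1 px (2.5 mm), with the carrier about 1 mm short along +y. Now I'll fit the cap positions from both cameras and compute the first move.

```bash
cat > caps.py <<'E'
from h import *
from scipy.optimize import least_squares
t=np.linspace(0,2*np.pi,40)
HUE={'yellow':(22,32),'green':(50,80),'blue':(110,130),'red':(-8,6)}
def blob(c,col,guess,rad=14):
    h=cv2.cvtColor(c['pixels'],cv2.COLOR_BGR2HSV).astype(int); H=h[...,0].copy()
    if col=='red': H[H>160]-=180
    lo,hi=HUE[col]; m=((H>=lo)&(H<=hi)&(h[...,1]>150)&(h[...,2]>45)).astype(np.uint8)
    yy,xx=np.mgrid[:384,:512]; m&=(np.hypot(xx-guess[0],yy-guess[1])<rad).astype(np.uint8)
    n,l,s,ce=cv2.connectedComponentsWithStats(m); k=1+np.argmax(s[1:,4]); return ce[k],s[k,4]
def cen(c,p,zb):
    P=np.concatenate([np.c_[p[0]+.016*np.cos(t),p[1]+.016*np.sin(t),0*t+z] for z in(zb+.07,zb+.088)])
    h=cv2.convexHull(pix(c,P).astype(np.float32)); M=cv2.moments(h); return np.array([M['m10'],M['m01']])/M['m00'],M['m00']
def locate(cams,col,g,zb=.006):
    bl=[blob(c,col,cen(c,g,zb)[0]) for c in cams]
    f=lambda p:np.ravel([cen(c,p,zb)[0]-b[0] for c,b in zip(cams,bl)])
    s=least_squares(f,g,diff_step=1e-3); print(col,s.x.round(4),'res',f(s.x).round(1),'area',[(int(b[1]),int(cen(c,s.x,zb)[1])) for c,b in zip(cams,bl)]); return s.x
E
python3 - <<'E'
from caps import *
G=dict(yellow=[.532,-.180],green=[.53,-.231],blue=[.527,-.28],red=[.521,-.328])
for col,g in G.items():
    for cs in(['top0'],['side0'],['top0','side0']): locate([load(n) for n in cs],col,np.array(g))
print('brown',world(load('top0'),[[388*.64,203*.64],[388*.64,178*.64]],0).round(3))
from fit import ca,ra
E
cat > go.py <<'E'
# usage: go.py x y z yawdeg(tool y axis world angle) -> delta in tool axes (cm, deg)
import sys; from cell import r; from h import *
x,y,z,a=map(float,sys.argv[1:5]); s=r.sense(); q=s['ee_rot']; M=R.from_quat([q[1],q[2],q[3],q[0]])
a=np.radians(a); Y=np.array([np.cos(a),np.sin(a),0]); Z=np.array([0,0,-1.]); X=np.cross(Y,Z)
T=R.from_matrix(np.c_[X,Y,Z])
print('t',round(s['time_s'],2),'tcp',s['tcp_pos'].round(4),'d cm',(M.inv().apply(np.array([x,y,z])-s['tcp_pos'])*100).round(2),'rot',(M.inv()*T).as_rotvec(degrees=True).round(2),'grip',s['grip_width'],s['force'].round(1))
E
python3 go.py .532 -.180 .18 -2.9
```

```text
yellow [ 0.5316 -0.1789] res [-0.  0.] area [(150, 156)]
yellow [ 0.5305 -0.1786] res [0. 0.] area [(158, 202)]
yellow [ 0.5311 -0.1786] res [-0.1  0.2  0.2 -0.1] area [(150, 156), (158, 202)]
green [ 0.5316 -0.2316] res [0. 0.] area [(112, 160)]
t 0.1 tcp [0.2157 0.586  0.196 ] d cm [-56.15 -60.95   1.69] rot [-7.000e-02  5.000e-02  7.269e+01] grip 0.08540422753921487 [-0.2 -0.4  0.2]Traceback (most recent call last):
  File "<stdin>", line 4, in <module>
  File "caps.py", line 15, in locate
    bl=[blob(c,col,cen(c,g,zb)[0]) for c in cams]
        ~~~~^^^^^^^^^^^^^^^^^^^^^^
  File "caps.py", line 10, in blob
    n,l,s,ce=cv2.connectedComponentsWithStats(m); k=1+np.argmax(s[1:,4]); return ce[k],s[k,4]
                                                      ~~~~~~~~~^^^^^^^^^
    return _wrapfunc(a, 'argmax', axis=axis, out=out, **kwds)
    return bound(*args, **kwds)
ValueError: attempt to get argmax of an empty sequence
```

Call:
send_rows(deltas=[[-2.7,-2.9,0,0,0,6],[-5.4,-5.8,0,0,0,12],[-8.1,-8.7,0,0,0,18],[-10.8,-11.6,0,0,0,24],[-13.5,-14.5,0,0,0,30],[-16.2,-17.4,0,0,0,36],[-18.9,-20.3,0,0,0,42],[-21.6,-23.2,0,0,0,48],[-24.3,-26.1,0,0,0,54],[-27,-29,0,0,0,60],[-29.7,-31.9,0,0,0,66],[-32.4,-34.8,0,0,0,72.7]], gripper=0.0)

```text
time_s: 1.1
tcp_pos: [0.3998, 0.1461, 0.1967]
ee_rot: [-0.0, 0.727, 0.687, -0.0]
force: [0.9, -0.2, -0.2]
grip_width: 0.0853
finger_force: 0.0
```

```bash
sed -i "s/(h\[...,1\]>150)&(h\[...,2\]>45)/(h[...,1]>V[0])\&(h[...,2]>V[1])/; s/^HUE=.*/HUE={'yellow':(22,30),'green':(48,85),'blue':(108,130),'red':(-8,6)}; V=(130,25)/" caps.py
python3 - <<'E'
from caps import *
G=dict(yellow=[.532,-.180],green=[.53,-.231],blue=[.527,-.28],red=[.521,-.328])
for col,g in G.items():
    try: locate([load(n) for n in ['top0','side0']],col,np.array(g))
    except Exception as e: print(col,e)
print('brown',world(load('top0'),[[388*.64,203*.64],[388*.64,178*.64]],0).round(3))
E
python3 go.py .531 -.179 .14 -2.9
```

```text
yellow [ 0.5309 -0.1788] res [-0.1  0.2  0.2 -0.1] area [(154, 156), (180, 202)]
green [ 0.5334 -0.2274] res [-1.5 -1.1  0.   2.9] area [(132, 160), (30, 227)]
blue [ 0.5288 -0.2767] res [-1.2 -0.9 -0.   2.2] area [(148, 165), (108, 260)]
red [ 0.5233 -0.3245] res [-0.9 -1.2 -0.3  2. ] area [(148, 170), (131, 301)]
brown [[ 0.653 -0.006  0.   ]
 [ 0.698 -0.006  0.   ]]
t 1.1 tcp [0.3998 0.1461 0.1967] d cm [-31.73  14.91   5.67] rot [-0.   -0.   -0.29] grip 0.08532972329489501 [ 0.9 -0.2 -0.2]
```

Call:
send_rows(deltas=[[-3.2,1.5,0.5,0,0,0],[-6.4,3,1,0,0,0],[-9.6,4.5,1.5,0,0,0],[-12.8,6,2,0,0,0],[-16,7.5,2.5,0,0,0],[-19.2,9,3,0,0,0],[-22.4,10.5,3.5,0,0,0],[-25.6,12,4,0,0,0],[-28.5,13.4,4.5,0,0,0],[-30.5,14.3,5,0,0,0],[-31.7,14.9,5.6,0,0,-0.2],[-31.7,14.9,5.6,0,0,-0.2]])

```text
time_s: 2.1
tcp_pos: [0.5325, -0.178, 0.1393]
ee_rot: [-0.0, 0.724, 0.689, -0.0]
force: [-0.8, -0.8, -0.4]
grip_width: 0.0857
finger_force: 0.0
```

```bash
python3 go.py .531 -.179 .062 -2.9; python3 - <<'E'
from cell import r
from caps import *
c=snap(r,'side','side1')
G=dict(yellow=[.531,-.179],green=[.5316,-.2316],blue=[.528,-.281],red=[.522,-.329])
t=load('top0')
for col,g in G.items(): locate([t],col,np.array(g))
p=c['pixels'][150:300,250:420]; cv2.imwrite('pics/side1b.png',cv2.convertScaleAbs(cv2.resize(p,None,fx=4,fy=4,interpolation=cv2.INTER_CUBIC),alpha=1.5))
E
```

```text
t 2.1 tcp [ 0.5325 -0.178   0.1393] d cm [-0.1  -0.14  7.73] rot [-0.07 -0.01  0.07] grip 0.08573370006735168 [-0.8 -0.8 -0.4]
yellow [ 0.5313 -0.1792] res [ 0. -0.] area [(154, 156)]
green [ 0.5306 -0.231 ] res [0. 0.] area [(132, 160)]
blue [ 0.5265 -0.2797] res [0. 0.] area [(148, 165)]
red [ 0.5203 -0.3267] res [ 0. -0.] area [(148, 170)]
```

View pics/side1b.png

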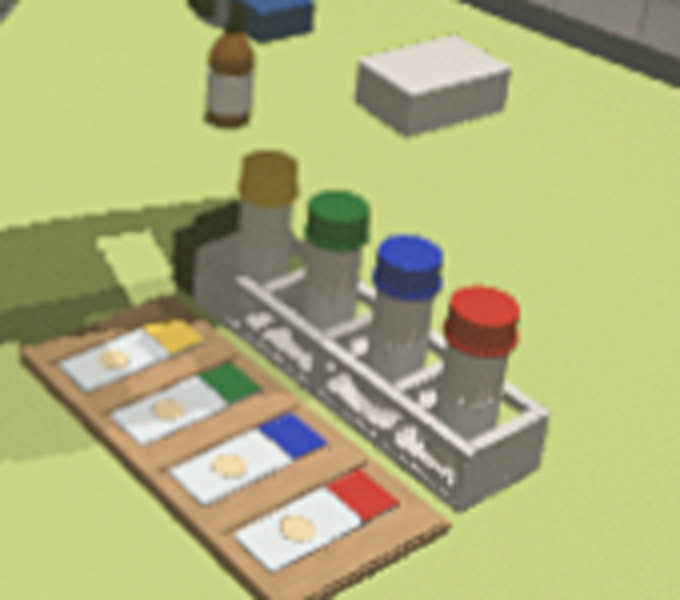

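The picture shows the four caps: yellow (268,180), green (338,220), blue (408,268) and red (482,320). The gripper's shadow lies over the yellow slide. I expected to see the fingers, so I'll look at the whole frame with the TCP projected.

```bash
python3 - <<'E'
from h import *
c=load('side1'); print(pix(c,[[.5325,-.178,.139],[.5325,-.178,.094]]))
cv2.imwrite('pics/side1c.png',cv2.convertScaleAbs(cv2.resize(c['pixels'][30:330,100:500],(800,600)),alpha=1.5))
E
```

```text
[[318.96199826 171.14786792]
 [317.51276973 189.99747784]]
```

View pics/side1c.png

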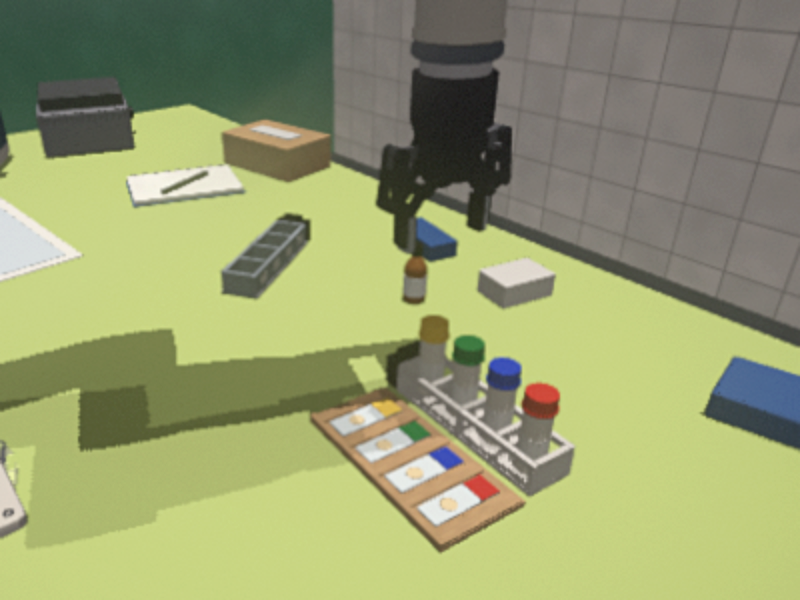

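```bash
python3 - <<'E'
from cell import r
from h import *
c=load('side1')
for z in(.139,.152,.165,.18,.19): print(z,((pix(c,[[.490,-.176,z],[.575,-.18,z]])-[100,30])*2).round().tolist())
t=snap(r,'top','top1'); s=r.sense(); print(s['time_s'],s['tcp_pos'],pix(t,[s['tcp_pos']]), (pix(t,[[.490,-.176,.152],[.575,-.18,.152]])-[250,100])*4)
cv2.imwrite('pics/top1b.png',cv2.convertScaleAbs(cv2.resize(t['pixels'][100:250,250:450],(800,600)),alpha=1.5))
E
```

```text
0.139 [[406.0, 294.0], [469.0, 272.0]]
0.152 [[406.0, 282.0], [470.0, 260.0]]
0.165 [[407.0, 270.0], [471.0, 249.0]]
0.18 [[407.0, 256.0], [472.0, 236.0]]
0.19 [[408.0, 247.0], [473.0, 227.0]]
2.2 [ 0.53156627 -0.17564694  0.14000387] [[321.04846348 163.20258452]] [[290.1796403  320.68779989]
 [293.69458579 173.83867912]]
```

View pics/top1b.png

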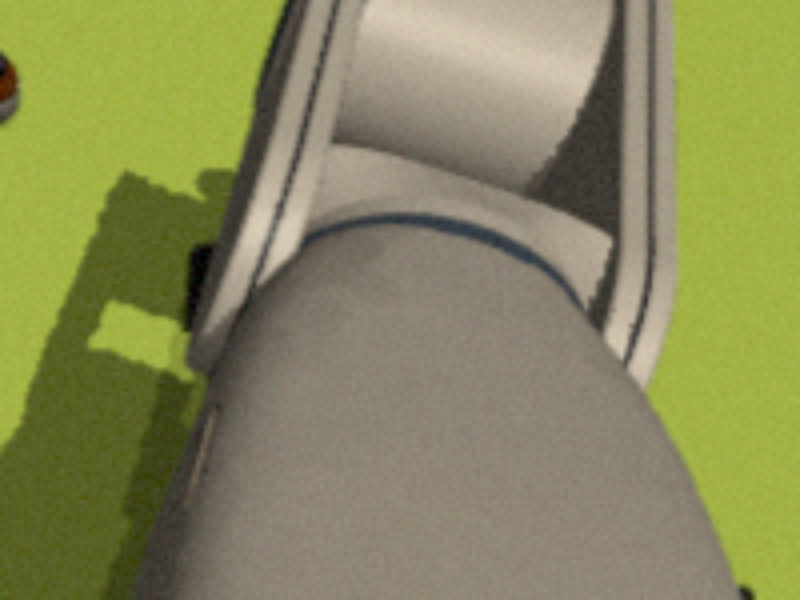

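The top view is blocked by the arm. In the side view the open fingertips sit at (403,248) and (478,228), higher than predicted. I'll shut the gripper here, which is clear of the caps, to check where the TCP really is.

Call:
send_rows(deltas=[[0,0,0,0,0,0],[0,0,0,0,0,0],[0,0,0,0,0,0],[0,0,0,0,0,0],[0,0,0,0,0,0],[0,0,0,0,0,0],[0,0,0,0,0,0],[0,0,0,0,0,0],[0,0,0,0,0,0],[0,0,0,0,0,0]], gripper=1.0)

```text
time_s: 3.03
tcp_pos: [0.5324, -0.1762, 0.1407]
ee_rot: [-0.0, 0.724, 0.69, -0.0]
force: [0.4, 0.6, -0.6]
grip_width: 0.0
finger_force: 0.0
```

```bash
python3 - <<'E'
from cell import r
from h import *
c=snap(r,'side','side2');s=r.sense(); print(s['time_s'],s['tcp_pos'],s['grip_width'],((pix(c,[s['tcp_pos'],s['tcp_pos']+[0,0,.02],s['tcp_pos']+[0,0,.04]])-[260,80])*5).round().tolist())
cv2.imwrite('pics/side2c.png',cv2.convertScaleAbs(cv2.resize(c['pixels'][80:200,260:380],(600,600)),alpha=1.5))
print(pix(load('side0'),[[.2157,.586,.196],[.2157,.586,.209]])*1.5625)
E
```

```text
3.0833 [ 0.53239742 -0.17623768  0.14069339] 0.00031537978270037946 [[292.0, 451.0], [295.0, 407.0], [299.0, 362.0]]
[[108.28124361 145.07771338]
 [106.2563849  138.34541083]]
```

View pics/side2c.png

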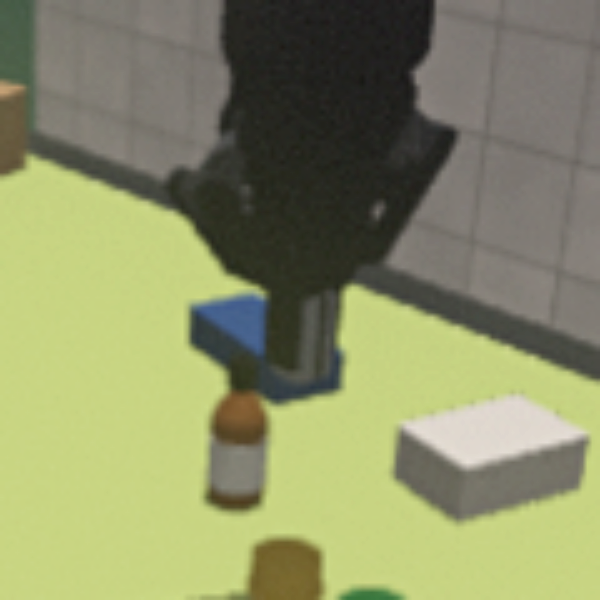

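The shut fingertips appear at (302,375), where the reported TCP projects to (292,451), so the tips look about 35 mm higher than reported (or the tool is shifted along the ray). I'll use the black gripper edge seen in the top view, raw u≈297.5 and v≈161–182, to tell which.

```bash
python3 - <<'E'
from h import *
t=load('top1'); s=load('side2')
for z in (.21,.23,.26): print(z,pix(t,[[.532,-.138,z],[.532,-.134,z],[.575,-.134,z],[.49,-.134,z]]).round(1).tolist())
# candidates for the tip on the side ray raw
uv=np.array([302,375])/5+[260,80]
for z in(.14,.155,.175,.19): print(z,world(s,[uv],z).round(3))
# tip in start pose: raw pix of the tip mid (~(98,119) in 800 view)
for z in(.196,.209,.23,.25): print(z,world(load('side0'),[[98/1.5625,119/1.5625]],z).round(3))
i=cv2.convertScaleAbs(load('side0')['pixels'][0:110,0:140],alpha=2.5)
j=cv2.convertScaleAbs(load('top0')['pixels'][230:384,0:170],alpha=2.5)
o=np.zeros((600,800,3),np.uint8); o[:396,:504]=cv2.resize(i,(504,396)); o[:]=o; cv2.imwrite('pics/st.png',o[:400,:510])
E
```

```text
0.21 [[309.0, 156.4], [307.1, 156.4], [306.7, 136.7], [307.5, 175.9]]
0.23 [[310.3, 154.3], [308.4, 154.3], [308.0, 134.1], [308.8, 174.2]]
0.26 [[312.5, 150.9], [310.5, 150.9], [310.1, 129.9], [310.9, 171.6]]
0.14 [[ 0.589 -0.124  0.14 ]]
0.155 [[ 0.565 -0.147  0.155]]
0.175 [[ 0.533 -0.178  0.175]]
0.19 [[ 0.51 -0.2   0.19]]
0.196 [[0.244 0.854 0.196]]
0.209 [[0.236 0.784 0.209]]
0.23 [[0.222 0.672 0.23 ]]
0.25 [[0.209 0.564 0.25 ]]
```

View pics/st.png

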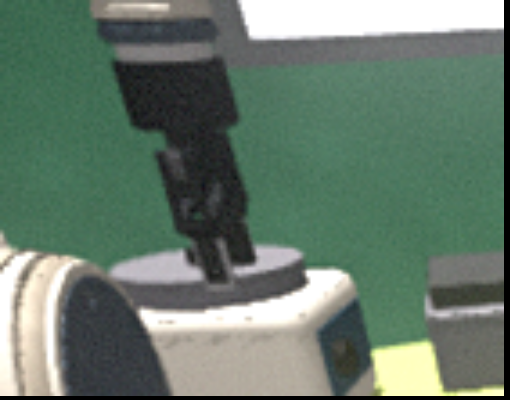

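Both poses agree laterally with the reported x and y, so the offset is vertical: the real tips are about 35 mm higher than reported. I'll open, go down partway to a height that is safe either way, and compare the tips with the cap.

Call:
send_rows(deltas=[[0,0,0,0,0,0],[0,0,0,0,0,0],[0,0,0,0,0,0],[0,0,0,0,0,0],[-0.2,-0.1,1,0,0,0],[-0.2,-0.1,2.5,0,0,0],[-0.2,-0.1,4,0,0,0],[-0.2,-0.1,5.5,0,0,0],[-0.2,-0.1,7,0,0,0],[-0.2,-0.1,7.8,0,0,0],[-0.2,-0.1,7.8,0,0,0],[-0.2,-0.1,7.8,0,0,0]], gripper=0.0)

```text
time_s: 4.08
tcp_pos: [0.531, -0.1781, 0.0622]
ee_rot: [-0.001, 0.724, 0.69, -0.0]
force: [0.3, 0.1, 0.5]
grip_width: 0.0852
finger_force: 0.0
```

```bash
python3 - <<'E'
from cell import r
from h import *
c=snap(r,'side','side3');s=r.sense(); print(s['time_s'],s['tcp_pos'],s['grip_width'],s['force'])
cv2.imwrite('pics/side3c.png',cv2.convertScaleAbs(cv2.resize(c['pixels'][130:250,260:380],(600,600)),alpha=1.5))
E
```

```text
4.1333 [ 0.53152259 -0.17826254  0.06289978] 0.08555554340389948 [ 0.45936297 -0.67285772 -0.76343958]
```

View pics/side3c.png

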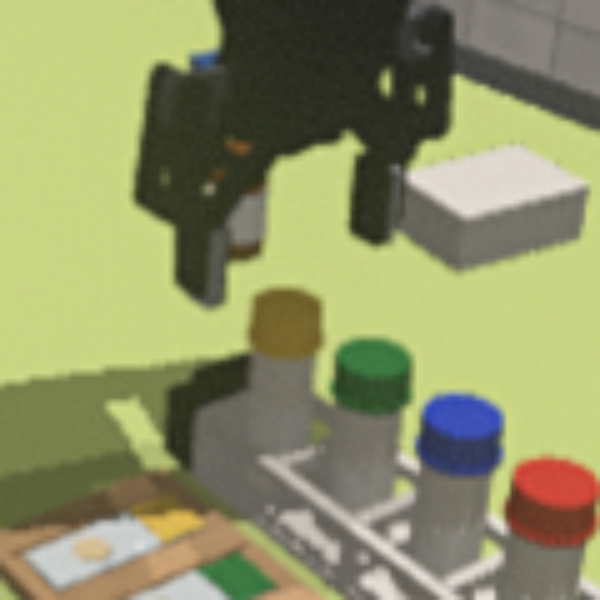

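The open tips at (205,300) and (372,238) straddle the yellow cap's centre (287,300) but stay about 13 mm above its top, so the real heights are about 33 mm above reported. I'll go down 3.3 cm more and grip the cap.

Call:
send_rows(deltas=[[0,0,0.8,0,0,0],[0,0,1.6,0,0,0],[0,0,2.4,0,0,0],[0,0,3.2,0,0,0],[0,0,3.3,0,0,0]])

```text
time_s: 4.55
tcp_pos: [0.5302, -0.1777, 0.028]
ee_rot: [-0.001, 0.724, 0.69, -0.001]
force: [-0.8, 0.9, 0.6]
grip_width: 0.0854
finger_force: 0.0
```

Call:
send_rows(deltas=[[0,0,0,0,0,0],[0,0,0,0,0,0],[0,0,0,0,0,0],[0,0,0,0,0,0],[0,0,0,0,0,0],[0,0,0,0,0,0],[0,0,0,0,0,0],[0,0,0,0,0,0]], gripper=1.0)

```text
time_s: 5.22
tcp_pos: [0.5317, -0.1783, 0.0303]
ee_rot: [0.0, 0.724, 0.69, 0.0]
force: [-0.4, 1.1, 4.9]
grip_width: 0.0295
finger_force: 59.0
```

```bash
python3 - <<'E'
from cell import r
from h import *
c=snap(r,'side','side4');s=r.sense(); print(s['time_s'],s['tcp_pos'],s['grip_width'],s['force'],s['finger_force'])
cv2.imwrite('pics/side4c.png',cv2.convertScaleAbs(cv2.resize(c['pixels'][130:250,260:380],(600,600)),alpha=1.7))
E
```

```text
5.2667 [ 0.53168305 -0.1782702   0.03027292] 0.029448021990104135 [-0.1409052  -0.27937803  5.232418  ] 58.96901786327362
```

View pics/side4c.png

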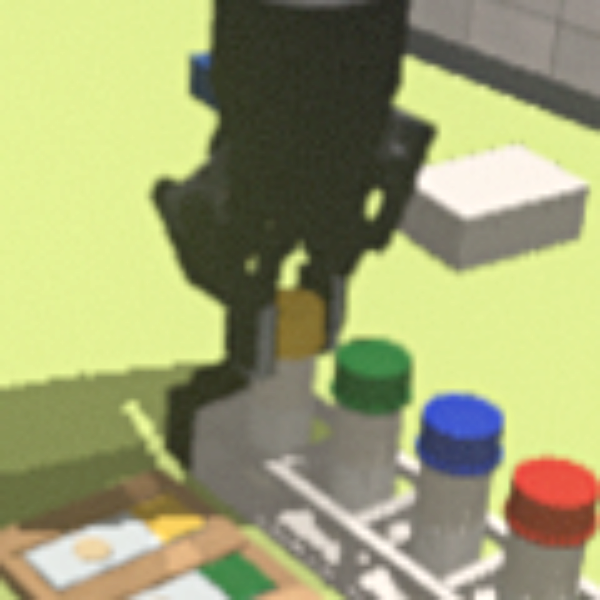

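The yellow cap is held between the pads (grip 29.5 mm, 59 N) with its bottle upright at (290,370). Now lift it and start across.

Call:
send_rows(deltas=[[0,0,-1,0,0,0],[0,0,-3,0,0,0],[0,0,-5.5,0,0,0],[0,0,-8.5,0,0,0],[0,0,-11.5,0,0,0],[2.5,0.4,-12,0,0,4],[6,0.9,-12,0,0,8],[9.5,1.4,-12,0,0,13],[13,2,-12,0,0,18],[16.5,2.5,-12,0,0,23],[20,3,-12,0,0,28],[23.5,3.5,-12,0,0,33]])

```text
time_s: 6.27
tcp_pos: [0.5773, 0.0567, 0.1503]
ee_rot: [0.0, 0.891, 0.454, 0.0]
force: [0.9, -0.3, -0.5]
grip_width: 0.029
finger_force: 59.1
```

```bash
python3 go.py .6165 .2445 .15 -55.6
```

```text
t 6.27 tcp [0.5773 0.0567 0.1503] d cm [17.5  -7.86  0.03] rot [ 1.000e-02 -1.000e-02  1.964e+01] grip 0.028991412346396173 [ 0.9 -0.3 -0.5]
```

Call:
send_rows(deltas=[[3,-1.35,0,0,0,3.5],[6,-2.7,0,0,0,7],[9,-4.05,0,0,0,10.5],[12,-5.4,0,0,0,14],[14.5,-6.5,0,0,0,17.5],[16.5,-7.4,0,0,0,19.6],[17.5,-7.9,0,0,0,19.6],[17.5,-7.9,0,0,0,19.6],[17.5,-7.9,0,0,0,19.6]])

```text
time_s: 7.02
tcp_pos: [0.615, 0.2428, 0.1496]
ee_rot: [0.0, 0.954, 0.299, -0.0]
force: [-0.6, -0.1, -0.6]
grip_width: 0.0295
finger_force: 59.2
```

```bash
python3 go.py .6165 .2445 .032 -55.6; python3 - <<'E'
from cell import r
from h import *
from fit import T,ca
c=snap(r,'side','side5');S=6;u0,v0=190,90
im=cv2.convertScaleAbs(cv2.resize(c['pixels'][v0:v0+95,u0:u0+90],None,fx=S,fy=S,interpolation=cv2.INTER_CUBIC),alpha=1.6)
for y in(.072,.024,-.024,-.072):
    p=(pix(c,T(ca,[[a*.021,y+b*.021,.036] for a,b in((1,1),(1,-1),(-1,-1),(-1,1))]))-[u0,v0]+.5)*S
    cv2.polylines(im,[p.round().astype(int)],True,(0,255,255),1)
p=(pix(c,[[.6165,.2445,z] for z in(.036,.1,.125)])-[u0,v0]+.5)*S
cv2.polylines(im,[p.round().astype(int)],False,(0,0,255),1)
cv2.imwrite('pics/side5c.png',im)
E
```

```text
t 7.02 tcp [0.615  0.2428 0.1496] d cm [ 0.24 -0.05 11.76] rot [0.01 0.05 0.4 ] grip 0.029525628934641283 [-0.6 -0.1 -0.6]
[ 0.5564  0.2032 -0.9696] [-0.9  1.   0.5 -0.9  0.7  1.2  0.6  0.9 -0.9 -0.7  0.1 -1.6]
[ 0.5268 -0.2545 -0.0511] [-0.5 -0.6 -1.1 -0.4  0.6  0.6  0.1  0.1  0.1  0.2  0.4  0.1  0.5 -0.2]
car [[0.6157, 0.244], [0.5761, 0.2168], [0.5366, 0.1897], [0.497, 0.1625]]
rack [[0.5305, -0.1826], [0.528, -0.2305], [0.5256, -0.2785], [0.5231, -0.3264]]
caps z88 [[0.532, -0.1799], [0.5298, -0.2309], [0.5271, -0.2804], [0.5206, -0.3278]]
```

View pics/side5c.png

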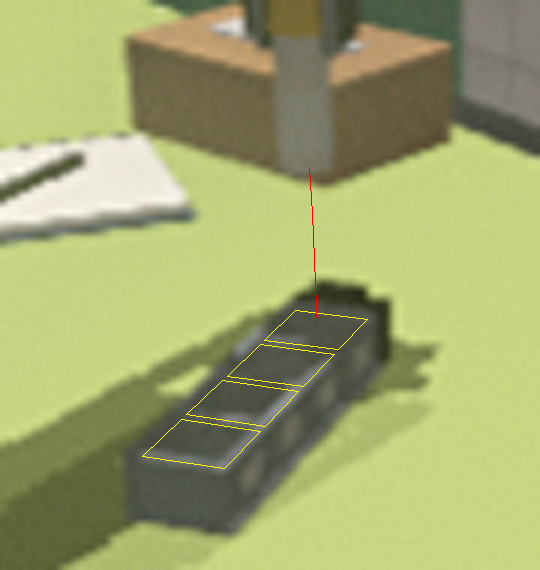

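The yellow bottle hangs upright over place 1, its underside at about (305,172), and the place overlays match the carrier. Lower it to 1 mm above the grasp height and let go.

Call:
send_rows(deltas=[[0.2,0,1.5,0,0,0.4],[0.2,0,3.5,0,0,0.4],[0.2,0,5.5,0,0,0.4],[0.2,0,7.5,0,0,0.4],[0.2,0,9,0,0,0.4],[0.2,0,10.2,0,0,0.4],[0.2,0,11.1,0,0,0.4],[0.2,0,11.6,0,0,0.4],[0.2,0,11.8,0,0,0.4],[0.2,0,11.9,0,0,0.4],[0.2,0,11.9,0,0,0.4],[0.2,0,11.9,0,0,0.4]])

```text
time_s: 8.07
tcp_pos: [0.6176, 0.2445, 0.0315]
ee_rot: [-0.0, 0.956, 0.295, 0.001]
force: [0.2, 0.0, -0.3]
grip_width: 0.0293
finger_force: 59.1
```

Call:
send_rows(deltas=[[0,0,0,0,0,0],[0,0,0,0,0,0],[0,0,0,0,0,0],[0,0,0,0,0,0],[0,0,0,0,0,0],[0,0,0,0,0,0],[0,0,-2,0,0,0],[0,0,-4.5,0,0,0],[0,0,-7.5,0,0,0],[0,0,-10,0,0,0],[0,0,-11,0,0,0],[0,0,-11,0,0,0]], gripper=0.0)

```text
time_s: 9.07
tcp_pos: [0.6189, 0.245, 0.1438]
ee_rot: [-0.0, 0.956, 0.295, 0.003]
force: [1.3, -0.3, -0.2]
grip_width: 0.0854
finger_force: 0.0
```

```bash
python3 go.py .5308 -.231 .14 -2.9; python3 - <<'E'
from cell import r
from h import *
from caps import *
c=snap(r,'side','side6');S=5
locate([c],'yellow',np.array([.6165,.2445]))
a=c['pixels'][90:190,185:285];b=c['pixels'][170:250,300:360]
o=np.zeros((500,800,3),np.uint8);o[:,:500]=cv2.resize(a,(500,500),interpolation=cv2.INTER_CUBIC);o[:400,500:]=cv2.resize(b,(300,400),interpolation=cv2.INTER_CUBIC)
cv2.imwrite('pics/side6c.png',cv2.convertScaleAbs(o,alpha=1.6))
E
```

```text
t 9.07 tcp [0.6189 0.245  0.1438] d cm [-34.1   34.36   0.24] rot [  0.21  -0.25 -52.81] grip 0.08540377095453403 [ 1.3 -0.3 -0.2]
yellow [0.6157 0.2434] res [ 0. -0.] area [(62, 85)]
```

View pics/side6c.png

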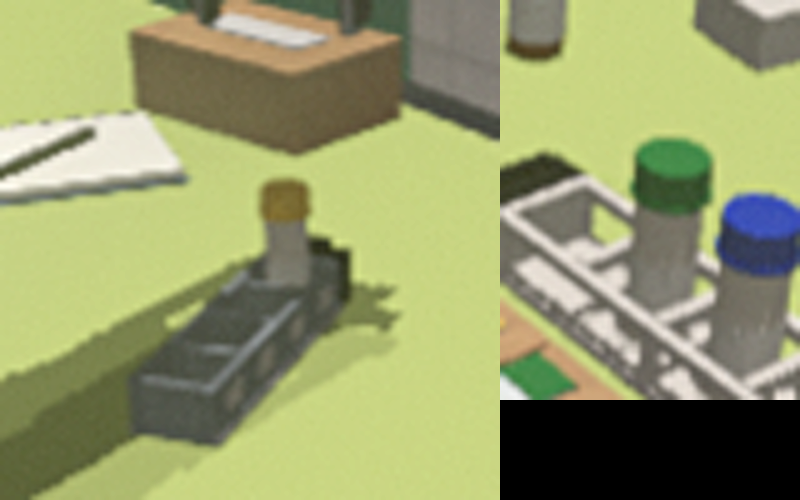

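Yellow stands upright and released in place 1: its cap at (285,200) in the crop sits over the place beside the black block. Green and blue in the rack are undisturbed. Pose readings carry 1–2 mm of noise, so I'll chain the commanded poses for accuracy.

```bash
cat > ch.py <<'E'
# chain of final rows per call -> commanded pose; then delta to target: ch.py x y z yaw
import sys, json, os
from cell import r
from h import *
def frame(a):
    a=np.radians(a);Y=np.array([np.cos(a),np.sin(a),0]);Z=np.array([0,0,-1.]);return np.c_[np.cross(Y,Z),Y,Z]
def run(L):
    p=np.array([.216,.586,.197]);a=69.79
    for d in L: p=p+frame(a)@np.array(d[:3])/100; a-=d[3]
    return p,a
L=json.load(open('log.json')) if os.path.exists('log.json') else []
L+=json.loads(sys.argv[1]); json.dump(L,open('log.json','w'))
p,a=run(L); s=r.sense(); print('cmd',p.round(4),round(a,2),'meas',s['tcp_pos'].round(4),'t',round(s['time_s'],2),'grip',round(s['grip_width'],4),s['force'].round(1))
for i in range(2,len(sys.argv)):
    x,y,z,b=map(float,sys.argv[i].split(',')); print(sys.argv[i],'d',(frame(a).T@(np.array([x,y,z])-p)*100).round(2),'rot',round(a-b,2))
E
python3 ch.py "[[-32.4,-34.8,0,72.7],[-31.7,14.9,5.6,-0.2],[-0.2,-0.1,7.8,0],[0,0,3.3,0],[23.5,3.5,-12,33],[17.5,-7.9,0,19.6],[0.2,0,11.9,0.4],[0,0,-11,0]]" .5303,-.231,.145,-2.9
```

```text
cmd [0.6172 0.2438 0.141 ] -55.71 meas [0.6176 0.2445 0.1415] t 9.12 grip 0.0856 [-0.3 -0.7 -0.2]
.5303,-.231,.145,-2.9 d [-33.93  34.34  -0.4 ] rot -52.81
```

Call:
send_rows(deltas=[[-2,2,0,0,0,-4],[-5,5,0,0,0,-8.5],[-7.9,8,0,0,0,-13],[-10.8,10.9,0,0,0,-17.5],[-13.7,13.8,0,0,0,-22],[-16.6,16.8,0,0,0,-26.5],[-19.5,19.7,0,0,0,-31],[-22.4,22.6,0,0,0,-35.5],[-25.3,25.6,0,0,0,-40],[-28.2,28.5,0,0,0,-44.5],[-31.1,31.5,0,0,0,-49],[-33.5,34,0,0,0,-52.8]])

```text
time_s: 10.12
tcp_pos: [0.5296, -0.2273, 0.1385]
ee_rot: [-0.002, 0.724, 0.69, -0.001]
force: [0.3, -0.8, -0.6]
grip_width: 0.0857
finger_force: 0.0
```

```bash
python3 ch.py "[[-33.5,34,0,-52.8]]" .5303,-.231,.030,-2.9
```

```text
cmd [ 0.5319 -0.2258  0.141 ] -2.91 meas [ 0.5296 -0.2273  0.1385] t 10.12 grip 0.0857 [ 0.3 -0.8 -0.6]
.5303,-.231,.030,-2.9 d [-0.53 -0.14 11.1 ] rot -0.01
```

Call:
send_rows(deltas=[[-0.5,-0.1,0,0,0,0],[-0.5,-0.1,0,0,0,0],[-0.5,-0.1,1.5,0,0,0],[-0.5,-0.1,3.5,0,0,0],[-0.5,-0.1,5.5,0,0,0],[-0.5,-0.1,7.5,0,0,0],[-0.5,-0.1,9,0,0,0],[-0.5,-0.1,10,0,0,0],[-0.5,-0.1,10.7,0,0,0],[-0.5,-0.1,11.1,0,0,0],[-0.5,-0.1,11.1,0,0,0]])

```text
time_s: 11.03
tcp_pos: [0.5303, -0.2295, 0.029]
ee_rot: [-0.001, 0.725, 0.689, -0.0]
force: [-0.7, 0.3, 0.3]
grip_width: 0.0854
finger_force: 0.0
```

Call:
send_rows(deltas=[[0,0,0,0,0,0],[0,0,0,0,0,0],[0,0,0,0,0,0],[0,0,0,0,0,0],[0,0,0,0,0,0],[0,0,0,0,0,0],[0,0,0,0,0,0],[0,0,0,0,0,0]], gripper=1.0)

```text
time_s: 11.7
tcp_pos: [0.5309, -0.2306, 0.0305]
ee_rot: [0.001, 0.725, 0.689, 0.0]
force: [-1.0, -0.5, 5.4]
grip_width: 0.029
finger_force: 58.8
```

```bash
python3 ch.py "[[-0.5,-0.1,11.1,0]]" .5769,.2172,.150,-55.6
```

```text
cmd [ 0.5307 -0.2308  0.03  ] -2.91 meas [ 0.5309 -0.2306  0.0305] t 11.7 grip 0.029 [-1.  -0.5  5.4]
.5769,.2172,.150,-55.6 d [ 44.97   2.34 -12.  ] rot 52.69
```

Call:
send_rows(deltas=[[0,0,-1,0,0,0],[0,0,-3,0,0,0],[0,0,-5.5,0,0,0],[0,0,-8.5,0,0,0],[0,0,-11.5,0,0,0],[2.5,0.1,-12,0,0,3],[6,0.3,-12,0,0,7],[9.5,0.5,-12,0,0,11],[13,0.7,-12,0,0,15],[16.5,0.9,-12,0,0,19],[20,1.1,-12,0,0,24],[23.5,1.2,-12,0,0,29]])

```text
time_s: 12.7
tcp_pos: [0.5545, 0.0054, 0.1505]
ee_rot: [0.0, 0.875, 0.483, 0.0]
force: [1.0, 0.2, -1.1]
grip_width: 0.0292
finger_force: 59.2
```

```bash
python3 ch.py "[[23.5,1.2,-12,29]]" .5769,.2172,.150,-55.6
```

```text
cmd [0.5546 0.0033 0.15  ] -31.91 meas [0.5545 0.0054 0.1505] t 12.7 grip 0.0292 [ 1.   0.2 -1.1]
.5769,.2172,.150,-55.6 d [19.33 -9.41  0.  ] rot 23.69
```

Call:
send_rows(deltas=[[3,-1.5,0,0,0,4],[6,-2.9,0,0,0,8],[9,-4.4,0,0,0,12],[12,-5.8,0,0,0,16],[15,-7.3,0,0,0,20],[17.5,-8.5,0,0,0,23],[18.8,-9.2,0,0,0,23.7],[19.3,-9.4,0,0,0,23.7],[19.3,-9.4,0,0,0,23.7],[19.3,-9.4,0,0,0,23.7]])

```text
time_s: 13.53
tcp_pos: [0.5765, 0.2167, 0.1498]
ee_rot: [0.0, 0.955, 0.296, -0.0]
force: [0.2, 0.1, -0.5]
grip_width: 0.0296
finger_force: 59.2
```

Call:
send_rows(deltas=[[0,0,1.5,0,0,0],[0,0,3.5,0,0,0],[0,0,5.5,0,0,0],[0,0,7.5,0,0,0],[0,0,9,0,0,0],[0,0,10.2,0,0,0],[0,0,11.1,0,0,0],[0,0,11.6,0,0,0],[0,0,11.8,0,0,0],[0,0,11.9,0,0,0],[0,0,11.9,0,0,0],[0,0,11.9,0,0,0]])

```text
time_s: 14.53
tcp_pos: [0.5773, 0.2175, 0.0315]
ee_rot: [-0.0, 0.955, 0.296, 0.001]
force: [0.4, -0.1, -0.9]
grip_width: 0.029
finger_force: 59.2
```

```bash
python3 ch.py "[[19.3,-9.4,0,23.7],[0,0,11.9,0]]" .5769,.2172,.031,-55.6
```

```text
cmd [0.5768 0.2168 0.031 ] -55.61 meas [0.5773 0.2175 0.0315] t 14.53 grip 0.029 [ 0.4 -0.1 -0.9]
.5769,.2172,.031,-55.6 d [ 0.03 -0.03  0.  ] rot -0.01
```

Call:
send_rows(deltas=[[0,0,0,0,0,0],[0,0,0,0,0,0],[0,0,0,0,0,0],[0,0,0,0,0,0],[0,0,0,0,0,0],[0,0,0,0,0,0],[0,0,-2,0,0,0],[0,0,-4.5,0,0,0],[0,0,-7.5,0,0,0],[0,0,-10,0,0,0],[0,0,-11,0,0,0],[0,0,-11,0,0,0]], gripper=0.0)

```text
time_s: 15.53
tcp_pos: [0.5785, 0.218, 0.1435]
ee_rot: [-0.0, 0.955, 0.296, 0.003]
force: [-0.7, 0.3, 0.6]
grip_width: 0.0853
finger_force: 0.0
```

```bash
python3 ch.py "[[0,0,-11,0]]" .5268,-.280,.141,-2.9; cat > chk.py <<'E'
import sys
from cell import r
import caps
from caps import *
from fit import ca
caps.V=(60,15)
c=snap(r,'side',sys.argv[1]); P=dict(yellow=(.6165,.2445),green=(.5769,.2172),blue=(.5374,.1903),red=(.4978,.1631))
for k in sys.argv[2:]:
    try: locate([c],k,np.array(P[k]))
    except Exception as e: print(k,e)
E
python3 chk.py side7 yellow green | grep -E 'yel|gre'
```

```text
cmd [0.5768 0.2168 0.141 ] -55.61 meas [0.5785 0.218  0.1435] t 15.53 grip 0.0853 [-0.7  0.3  0.6]
.5268,-.280,.141,-2.9 d [-32.19  38.17   0.  ] rot -52.71
yellow [0.6186 0.2453] res [ 0. -0.] area [(71, 85)]
green [0.5727 0.2109] res [-0.  0.] area [(36, 94)]
```

Call:
send_rows(deltas=[[-2,2.4,0,0,0,-4],[-4.6,5.5,0,0,0,-8.5],[-7.2,8.6,0,0,0,-13],[-9.8,11.7,0,0,0,-17.5],[-12.4,14.8,0,0,0,-22],[-15,17.8,0,0,0,-26.5],[-17.6,20.9,0,0,0,-31],[-20.2,24,0,0,0,-35.5],[-22.8,27,0,0,0,-40],[-25.4,30.1,0,0,0,-44.5],[-28,33.2,0,0,0,-49],[-30.5,36.2,0,0,0,-52.7]])

```text
time_s: 16.58
tcp_pos: [0.5276, -0.2551, 0.1384]
ee_rot: [-0.002, 0.724, 0.69, -0.001]
force: [-0.0, -0.1, -0.4]
grip_width: 0.0852
finger_force: 0.0
```

```bash
python3 ch.py "[[-30.5,36.2,0,-52.7]]" .5268,-.280,.030,-2.9
```

```text
cmd [ 0.5296 -0.2542  0.141 ] -2.91 meas [ 0.5276 -0.2551  0.1384] t 16.58 grip 0.0852 [-0.  -0.1 -0.4]
.5268,-.280,.030,-2.9 d [-2.6  -0.15 11.1 ] rot -0.01
```

Call:
send_rows(deltas=[[-1.5,-0.1,0,0,0,0],[-2.6,-0.15,0,0,0,0],[-2.6,-0.15,0.5,0,0,0],[-2.6,-0.15,2.5,0,0,0],[-2.6,-0.15,5,0,0,0],[-2.6,-0.15,7,0,0,0],[-2.6,-0.15,9,0,0,0],[-2.6,-0.15,10,0,0,0],[-2.6,-0.15,10.7,0,0,0],[-2.6,-0.15,11.1,0,0,0],[-2.6,-0.15,11.1,0,0,0]])

```text
time_s: 17.5
tcp_pos: [0.5266, -0.2788, 0.0292]
ee_rot: [-0.0, 0.725, 0.689, -0.0]
force: [-0.8, 0.5, 0.3]
grip_width: 0.0856
finger_force: 0.0
```

Call:
send_rows(deltas=[[0,0,0,0,0,0],[0,0,0,0,0,0],[0,0,0,0,0,0],[0,0,0,0,0,0],[0,0,0,0,0,0],[0,0,0,0,0,0],[0,0,0,0,0,0],[0,0,0,0,0,0]], gripper=1.0)

```text
time_s: 18.17
tcp_pos: [0.527, -0.2799, 0.0306]
ee_rot: [0.001, 0.725, 0.689, 0.0]
force: [-0.3, 0.1, 5.7]
grip_width: 0.0293
finger_force: 58.9
```

```bash
python3 ch.py "[[-2.6,-0.15,11.1,0]]" .5374,.1903,.150,-55.6
```

```text
cmd [ 0.5268 -0.28    0.03  ] -2.91 meas [ 0.527  -0.2799  0.0306] t 18.17 grip 0.0293 [-0.3  0.1  5.7]
.5374,.1903,.150,-55.6 d [ 47.03  -1.33 -12.  ] rot 52.69
```

Call:
send_rows(deltas=[[0,0,-1,0,0,0],[0,0,-3,0,0,0],[0,0,-5.5,0,0,0],[0,0,-8.5,0,0,0],[0,0,-11.5,0,0,0],[2.5,0,-12,0,0,3],[6,-0.2,-12,0,0,7],[9.5,-0.3,-12,0,0,11],[13,-0.4,-12,0,0,15],[16.5,-0.5,-12,0,0,19],[20,-0.6,-12,0,0,24],[23.5,-0.7,-12,0,0,29]])

```text
time_s: 19.17
tcp_pos: [0.5313, -0.0429, 0.1504]
ee_rot: [0.0, 0.875, 0.483, 0.0]
force: [0.0, -1.0, -0.3]
grip_width: 0.0292
finger_force: 59.2
```

```bash
python3 ch.py "[[23.5,-0.7,-12,29]]" .5374,.1903,.150,-55.6
```

```text
cmd [ 0.5317 -0.045   0.15  ] -31.91 meas [ 0.5313 -0.0429  0.1504] t 19.17 grip 0.0292 [ 0.  -1.  -0.3]
.5374,.1903,.150,-55.6 d [ 20.27 -11.96   0.  ] rot 23.69
```

Call:
send_rows(deltas=[[3,-1.8,0,0,0,4],[6,-3.5,0,0,0,8],[9,-5.3,0,0,0,12],[12,-7.1,0,0,0,16],[15,-8.9,0,0,0,20],[17.5,-10.4,0,0,0,23],[19.5,-11.5,0,0,0,23.7],[20.3,-12,0,0,0,23.7],[20.3,-12,0,0,0,23.7],[20.3,-12,0,0,0,23.7]])

```text
time_s: 20.0
tcp_pos: [0.5368, 0.1909, 0.1498]
ee_rot: [0.0, 0.955, 0.296, -0.0]
force: [-0.3, -0.5, -0.6]
grip_width: 0.0295
finger_force: 59.2
```

Call:
send_rows(deltas=[[0,0,1.5,0,0,0],[0,0,3.5,0,0,0],[0,0,5.5,0,0,0],[0,0,7.5,0,0,0],[0,0,9,0,0,0],[0,0,10.2,0,0,0],[0,0,11.1,0,0,0],[0,0,11.6,0,0,0],[0,0,11.8,0,0,0],[0,0,11.9,0,0,0],[0,0,11.9,0,0,0],[0,0,11.9,0,0,0]])

```text
time_s: 21.0
tcp_pos: [0.5376, 0.1914, 0.0314]
ee_rot: [0.0, 0.955, 0.296, 0.001]
force: [-0.2, -0.0, -0.8]
grip_width: 0.0294
finger_force: 59.2
```

```bash
python3 ch.py "[[20.3,-12,0,23.7],[0,0,11.9,0]]" .5374,.1903,.031,-55.6
```

```text
cmd [0.5372 0.1908 0.031 ] -55.61 meas [0.5376 0.1914 0.0314] t 21.0 grip 0.0294 [-0.2 -0.  -0.8]
.5374,.1903,.031,-55.6 d [-0.01  0.05  0.  ] rot -0.01
```

Call:
send_rows(deltas=[[0,0,0,0,0,0],[0,0,0,0,0,0],[0,0,0,0,0,0],[0,0,0,0,0,0],[0,0,0,0,0,0],[0,0,0,0,0,0],[0,0,-2,0,0,0],[0,0,-4.5,0,0,0],[0,0,-7.5,0,0,0],[0,0,-10,0,0,0],[0,0,-11,0,0,0],[0,0,-11,0,0,0]], gripper=0.0)

```text
time_s: 22.0
tcp_pos: [0.5388, 0.1918, 0.1433]
ee_rot: [-0.0, 0.955, 0.296, 0.003]
force: [0.2, 0.1, 0.1]
grip_width: 0.0856
finger_force: 0.0
```

```bash
python3 ch.py "[[0,0,-11,0]]" .5205,-.327,.141,-2.9;python3 chk.py side8 yellow green blue | grep -E 'yel|gre|blu'
```

```text
cmd [0.5372 0.1908 0.141 ] -55.61 meas [0.5388 0.1918 0.1433] t 22.0 grip 0.0856 [0.2 0.1 0.1]
.5205,-.327,.141,-2.9 d [-30.62  41.79   0.  ] rot -52.71
yellow [0.6211 0.2493] res [ 0. -0.] area [(77, 84)]
green [0.5788 0.2186] res [ 0. -0.] area [(43, 92)]
blue [0.536  0.1895] res [ 0. -0.] area [(63, 101)]
```

Call:
send_rows(deltas=[[-1.7,2.4,0,0,0,-4],[-4,5.5,0,0,0,-8.5],[-6.3,8.6,0,0,0,-13],[-8.6,11.8,0,0,0,-17.5],[-10.9,14.9,0,0,0,-22],[-13.2,18,0,0,0,-26.5],[-15.5,21.2,0,0,0,-31],[-17.8,24.3,0,0,0,-35.5],[-20.1,27.5,0,0,0,-40],[-22.4,30.6,0,0,0,-44.5],[-24.7,33.7,0,0,0,-49],[-27,36.8,0,0,0,-52.7]])

```text
time_s: 23.05
tcp_pos: [0.5204, -0.2662, 0.1383]
ee_rot: [-0.002, 0.724, 0.69, -0.001]
force: [0.3, 0.7, 1.0]
grip_width: 0.0854
finger_force: 0.0
```

```bash
python3 ch.py "[[-27,36.8,0,-52.7]]" .5205,-.327,.030,-2.9
```

```text
cmd [ 0.5222 -0.2654  0.141 ] -2.91 meas [ 0.5204 -0.2662  0.1383] t 23.05 grip 0.0854 [0.3 0.7 1. ]
.5205,-.327,.030,-2.9 d [-6.16  0.14 11.1 ] rot -0.01
```

Call:
send_rows(deltas=[[-2.5,0.1,0,0,0,0],[-5,0.1,0,0,0,0],[-6.15,0.15,0,0,0,0],[-6.15,0.15,0.5,0,0,0],[-6.15,0.15,2.5,0,0,0],[-6.15,0.15,5,0,0,0],[-6.15,0.15,7.5,0,0,0],[-6.15,0.15,9,0,0,0],[-6.15,0.15,10.2,0,0,0],[-6.15,0.15,10.8,0,0,0],[-6.15,0.15,11.1,0,0,0],[-6.15,0.15,11.1,0,0,0]])

```text
time_s: 24.05
tcp_pos: [0.5204, -0.3258, 0.0293]
ee_rot: [-0.0, 0.725, 0.689, -0.0]
force: [0.4, -0.2, -0.2]
grip_width: 0.0856
finger_force: 0.0
```

Call:
send_rows(deltas=[[0,0,0,0,0,0],[0,0,0,0,0,0],[0,0,0,0,0,0],[0,0,0,0,0,0],[0,0,0,0,0,0],[0,0,0,0,0,0],[0,0,0,0,0,0],[0,0,0,0,0,0]], gripper=1.0)

```text
time_s: 24.72
tcp_pos: [0.5208, -0.3268, 0.0306]
ee_rot: [0.001, 0.725, 0.689, 0.0]
force: [-0.8, 0.6, 6.4]
grip_width: 0.029
finger_force: 58.8
```

```bash
python3 ch.py "[[-6.15,0.15,11.1,0]]" .4978,.1631,.150,-55.6
```

```text
cmd [ 0.5206 -0.3269  0.03  ] -2.91 meas [ 0.5208 -0.3268  0.0306] t 24.72 grip 0.029 [-0.8  0.6  6.4]
.4978,.1631,.150,-55.6 d [ 48.82  -4.76 -12.  ] rot 52.69
```

Call:
send_rows(deltas=[[0,0,-1,0,0,0],[0,0,-3,0,0,0],[0,0,-5.5,0,0,0],[0,0,-8.5,0,0,0],[0,0,-11.5,0,0,0],[2.5,-0.2,-12,0,0,3],[6,-0.6,-12,0,0,7],[9.5,-0.9,-12,0,0,11],[13,-1.2,-12,0,0,15],[16.5,-1.6,-12,0,0,19],[20,-1.9,-12,0,0,24],[23.5,-2.3,-12,0,0,29]])

```text
time_s: 25.72
tcp_pos: [0.5091, -0.089, 0.1504]
ee_rot: [0.0, 0.875, 0.483, 0.0]
force: [0.7, -0.3, 0.1]
grip_width: 0.0294
finger_force: 59.2
```

```bash
python3 ch.py "[[23.5,-2.3,-12,29]]" .4978,.1631,.150,-55.6
```

```text
cmd [ 0.5095 -0.0911  0.15  ] -31.91 meas [ 0.5091 -0.089   0.1504] t 25.72 grip 0.0294 [ 0.7 -0.3  0.1]
.4978,.1631,.150,-55.6 d [ 20.95 -14.43   0.  ] rot 23.69
```

Call:
send_rows(deltas=[[2.5,-1.7,0,0,0,3],[5.5,-3.8,0,0,0,7],[8.5,-5.9,0,0,0,11],[11.5,-7.9,0,0,0,15],[14.5,-10,0,0,0,19],[17.5,-12,0,0,0,23],[19.5,-13.4,0,0,0,23.7],[20.9,-14.4,0,0,0,23.7],[20.9,-14.4,0,0,0,23.7],[20.9,-14.4,0,0,0,23.7]])

```text
time_s: 26.55
tcp_pos: [0.4975, 0.1636, 0.1501]
ee_rot: [0.0, 0.955, 0.297, 0.0]
force: [-0.2, -0.4, 0.0]
grip_width: 0.0294
finger_force: 59.2
```

Call:
send_rows(deltas=[[0,0,1.5,0,0,0],[0,0,3.5,0,0,0],[0,0,5.5,0,0,0],[0,0,7.5,0,0,0],[0,0,9,0,0,0],[0,0,10.2,0,0,0],[0,0,11.1,0,0,0],[0,0,11.6,0,0,0],[0,0,11.8,0,0,0],[0,0,11.9,0,0,0],[0,0,11.9,0,0,0],[0,0,11.9,0,0,0]])

```text
time_s: 27.55
tcp_pos: [0.4982, 0.1631, 0.0314]
ee_rot: [0.0, 0.955, 0.296, 0.001]
force: [-0.2, 0.8, -0.7]
grip_width: 0.0291
finger_force: 59.2
```

```bash
python3 ch.py "[[20.9,-14.4,0,23.7],[0,0,11.9,0]]" .4978,.1631,.031,-55.6
```

```text
cmd [0.4978 0.1625 0.031 ] -55.61 meas [0.4982 0.1631 0.0314] t 27.55 grip 0.0291 [-0.2  0.8 -0.7]
.4978,.1631,.031,-55.6 d [ 0.04 -0.05  0.  ] rot -0.01
```

Call:
send_rows(deltas=[[0,0,0,0,0,0],[0,0,0,0,0,0],[0,0,0,0,0,0],[0,0,0,0,0,0],[0,0,0,0,0,0],[0,0,0,0,0,0],[0,0,-2,0,0,0],[0,0,-4.5,0,0,0],[0,0,-7.5,0,0,0],[0,0,-10,0,0,0],[0,0,-12,0,0,0],[0,0,-12,0,0,0]], gripper=0.0)

```text
time_s: 28.55
tcp_pos: [0.5003, 0.1638, 0.1548]
ee_rot: [0.0, 0.955, 0.296, 0.004]
force: [0.8, 0.1, 0.9]
grip_width: 0.0852
finger_force: 0.0
```

Call:
send_rows(deltas=[[-1.5,2,-1,0,0,0],[-3.5,5,-2,0,0,0],[-5.5,8,-2,0,0,0],[-7.5,11,-2,0,0,0],[-9.5,14,-2,0,0,0],[-11.5,17,-2,0,0,0],[-13.5,20,-2,0,0,0],[-15.5,23,-2,0,0,0],[-17.5,26,-2,0,0,0],[-19.5,29,-2,0,0,0],[-20,30,-2,0,0,0],[-20,30,-2,0,0,0]])

```text
time_s: 29.55
tcp_pos: [0.5019, -0.2001, 0.17]
ee_rot: [0.0, 0.956, 0.294, -0.0]
force: [0.6, -0.2, -0.2]
grip_width: 0.0856
finger_force: 0.0
```

```bash
python3 - <<'E'
from cell import r
from h import *
from caps import *
from fit import T,ca
s=r.sense(); print(s['time_s'],s['tcp_pos'])
t=snap(r,'top','topF'); c=snap(r,'side','sideF')
I=np.array([ca[0]+.0008,ca[1]+.0006,ca[2]])
for col,y in(('yellow',.072),('green',.024),('blue',-.024),('red',-.072)):
    g=T(ca,[[0,y,0]])[0,:2]
    try:
        p=locate([t],col,g); d=p-I[:2]; k,q=np.cos(I[2]),np.sin(I[2]); print('   carrier xy mm',(1e3*np.array([k*d[0]+q*d[1],-q*d[0]+k*d[1]])).round(1))
    except Exception as e: print(col,e)
S=6; im=cv2.resize(t['pixels'][110:210,128:200],None,fx=5,fy=5,interpolation=cv2.INTER_CUBIC)
im2=cv2.resize(c['pixels'][95:195,190:270],None,fx=5,fy=5,interpolation=cv2.INTER_CUBIC)
cv2.imwrite('pics/fin.png',cv2.convertScaleAbs(np.hstack([im,im2]),alpha=1.7))
E
```

```text
[ 0.5564  0.2032 -0.9696] [-0.9  1.   0.5 -0.9  0.7  1.2  0.6  0.9 -0.9 -0.7  0.1 -1.6]
[ 0.5268 -0.2545 -0.0511] [-0.5 -0.6 -1.1 -0.4  0.6  0.6  0.1  0.1  0.1  0.2  0.4  0.1  0.5 -0.2]
car [[0.6157, 0.244], [0.5761, 0.2168], [0.5366, 0.1897], [0.497, 0.1625]]
rack [[0.5305, -0.1826], [0.528, -0.2305], [0.5256, -0.2785], [0.5231, -0.3264]]
caps z88 [[0.532, -0.1799], [0.5298, -0.2309], [0.5271, -0.2804], [0.5206, -0.3278]]
29.55 [ 0.50194147 -0.20008639  0.1699816 ]
yellow [0.6169 0.2437] res [-0. -0.] area [(174, 164)]
   carrier xy mm [ 0.9 71.8]
green [0.5767 0.2178] res [-0.  0.] area [(153, 162)]
   carrier xy mm [-0.4 24. ]
blue [0.5375 0.1916] res [-0.  0.] area [(156, 159)]
   carrier xy mm [ -1.  -23.2]
red [0.497  0.1617] res [ 0. -0.] area [(158, 156)]
   carrier xy mm [  0.8 -73.4]
```

View pics/fin.png

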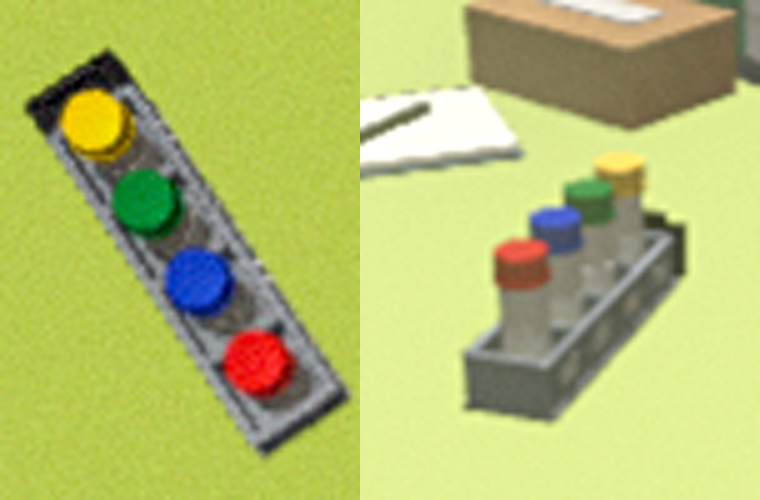

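The final pictures show all four bottles upright in the carrier: yellow (97,123) next to the black end, then green (147,202), blue (199,281) and red (258,362). Each is within 2 mm of its place's centre, so I'm handing in.

```bash
python3 -c "
from cell import r
print(r.close_job())"
```

```text
the job is handed in; nothing more can be done
None
```

I moved all four bottles into the carrier in order (yellow, green, blue, red from the black end) and handed the job in; the last pictures show each upright, released and measured within 2 mm of its place's centre, but the hand-in returned no verdict.

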